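Scrub the inside of a tilted pipe behind its collar

TASK

Pick up the long wire brush from the red firebrick and scrub the inside of the tilted pipe: gently push the head in through the copper collar until it presses on the end plate, then draw it back, shifted to one side, until the back of the head catches and presses against the inner side of the collar; keep it pressed for a moment at each end, and do this in-and-back stroke twice. Then take the brush out through the collar and lay it back down on the red firebrick, and do not disturb the jar, the hammer or the loose brick.

Things in the scene. Friction and masses are not known exactly. Their poses are not given: they have to be found in the camera images.
- brush: Rigid wire brush, 200 mm long, about 0.2 kg. Lies along its x, head to -x. Origin: on its underside, under mid-handle; its centre line is 17 mm higher. Along x from the origin: red butt 34 x 34 mm square, +35 to +50 mm; wooden handle 24 x 24 mm, -37 to +37; round steel shaft 12 mm across, -37 to -120; round brass and steel head 34 mm across with chamfered front, -120 to -150.
- brush_grip (a point): middle of the wooden handle, on the brush's centre line (17 mm above the underside); same axes as the brush
- brush_tip (a point): front end of the brush head on the centre line, 150 mm from brush_grip
- brush_shoulder (a point): flat back of the brush head on the centre line, 120 mm from brush_grip
- brick: Red firebrick lying flat, fixed, 230 x 114 x 40 mm (x, y, z). Origin under its centre; its top is 40 mm above the origin. The brush lies on it lengthwise, head roughly towards the robot.
- pipe: Dark steel pipe fixed in a green cradle (base 140 x 110 mm). Outer diameter 78 mm, bore 70, length 105. Origin: centre of the closed low end; z runs along the bore to the mouth, which looks up 35 degrees above level, away from the robot. A flat end plate sits inside, 62 to 86 mm below the collar's outer face: it differs from pipe to pipe and must be felt for.
- collar: Copper ring fixed on the pipe's mouth: 86 mm outer diameter, 46 mm hole, 6 mm thick. Origin: centre of its inner face (105 mm from the pipe's origin); z along the bore outwards, so the outer face is at z = +6 mm. The hole is narrower than the bore: a 12 mm overhang all round inside. Its middle is about 117 mm above the bench.
- flux_jar: bystander: closed jar, 60 mm diameter, 85 mm tall, stands beyond the work; origin under its centre
- loose_brick: bystander: pale brick, 200 x 100 x 50 mm, on the robot's left; origin under its centre
- hammer: bystander: hammer 260 mm long lying on the robot's right; origin under its middle
Not all that is in view belongs to the job. What is shaped like the brush but purple is not meant. Several things look just like the part that bears pipe: the one meant starts nearest to the robot's base.

How it is judged:
On the way, in this order (a step that is already met when the one before it is completed fails the run):
1. the brush head presses on the end plate inside the pipe (contact force between brush and endplate above 1 N), for 0.1 s.
2. drawn back, the back of the head presses on the inner side of the collar (contact force between brush and collar above 1 N and z of brush_shoulder in the frame of collar between -0.004 and 0.003 m), for 0.1 s.
3. the head presses on the end plate a second time (contact force between brush and endplate above 1 N), for 0.1 s.
4. the back of the head presses on the inner side of the collar a second time (all of step 2), for 0.1 s.
At the end, for the whole second after the job is handed in: the brush lies level (within 7 degrees) and still on top of the red firebrick, let go (contact force between brush and brick above 0.3 N and z of brush in the frame of brick above 0.036 m and angle between brush_grip's own z axis and vertical below 0.12 rad and linear speed of brush below 0.02 m/s); the robot touches nothing.
It fails at once if the brush is jammed into the pipe, end plate or collar with more than 40 N (contact force between brush and pipe above 40 N).
It fails at once if the jar, the loose brick or the hammer is shifted by more than 30 mm (distance of any of flux_jar, loose_brick, hammer from where it was at the start of the episode above 0.03 m).
It also fails if it takes over 72 s, if anything falls off the work surface, if the arm or the gripper's body presses on something with over 40 N, if the wrist force passes 120 N, or if a joint passes its speed limit or range.

ROBOT

A 6-joint arm with a two-finger parallel gripper is mounted at the origin on the work surface. World frame = base frame: x ahead of the robot, y to its left, z up, the work surface at z = 0. Lengths are in m, angles in rad, forces in N, time in s.
With the tool pointing down it reaches from about 0.35 to 0.975 m from the base axis. Payload 4.9 kg.
Tool frame: the origin (TCP) lies at the very end of the fingers, on their centre line; the grasp point (between the pads) lies 19 mm behind it; z points along the fingers, y is the line along which they close (so a half turn about z gives the same grasp; the last joint's range is limited). The gripper opens to 85 mm and grips with 20 to 120 N. Pads are 22 mm wide; open, the fingers measure 114 mm over their backs; the gripper's body (76 mm by 85 mm) begins 54 mm behind the grasp point. The pads swing forward as they close: fully open they stand 13 mm farther back than shut.
Start: joints at [-1.326, 0.053, 1.613, -0, 1.476, -0.119], TCP at [0.222, -0.584, 0.231] pointing down, gripper open.
Joint ranges: [-3.01, 3.01], [-1.01, 2.22], [0.06, 2.58], [-1.02, 4.17], [0.09, 2.62], [-3.14, 3.14]. Speed limits (rad/s): [2.57, 2.57, 3.14, 3.14, 3.14, 3.14].

INTERFACE

Orientations are given as a rotation vector (axis times angle).
In Python, from station import get_obs, get_image, get_calibration, finish_job gives the robot as it stands.
- The arm moves only by the tool servo_tool, never from a script. Its argument "increments" is a list of rows, each a list of 5 numbers: the opening, from 0 (shut) to 1 (fully open), then the shift along the tool's x, y, z in mm, then the turn about the tool's z in degrees. In form: [[jaw, tx, ty, tz, spin], ...]. A call has 1 to 12 rows; each row shifts and turns the commanded pose from where the row before left it, along the tool's axes as they then stand; what a row does not reach is not made up. A row lasts 1/8 s, in which the tool goes at most 62.5 mm and 10.7 degrees, less where a joint would pass 70% of its speed; a pose out of reach is approached as far as the arm can. A call is refused whole if a number of a shift passes 62.5 or a number of a turn 10.7, either way. A call with a gripper value outside its range is refused whole. The fingers move at their own pace and stop on an object; "force" is the grip in N (left out, the last holds). Time passes only in rows, so rows that do not move let the fingers close. It gives the time, the measured TCP pose, the force, the opening and the grip force at its end, in the units of the state.
- get_obs(): the state, without advancing time (a new reading comes with each control period).
- get_image(name): name is "scene" or "top" or "wrist"; returns the picture (384x512x3 uint8, red, green, blue); there is no depth.
- get_calibration(name): a dict with "fx", "fy", "cx", "cy" (pixels), "R" (3x3) and "t" (3): a world point X has camera coordinates R X + t; the wrist camera has in their place "mount" (4x4, takes a point from camera to tool coordinates, whose origin is the TCP and whose axes are the flange's). Camera axes: x right, y down, z forward; pixel columns grow to the right and rows downward; lengths in m; the calibration is good to about 2 mm. The wrist camera is an equidistant fisheye: a pixel r from the principal point sees the ray r / f radians off the axis. A picture is of the moment at which its call begins: read the wrist's pose just before it. get_calibration takes no time and is no camera call.
- finish_job(): hands the job in; it is judged then, once.
The state is a dict: "t": time; "q": joint angles; "dq": joint speeds; "effort": joint torques, N m; "tool_pos": TCP position; "tool_rot": TCP orientation; "contact_force": force on the tool from outside, world axes, zero at the start; "wrist_torque": the same for the moment, N m; "opening": finger opening in m; "grip_force": force on a finger pad.
Only numpy, scipy, OpenCV 4.12 (cv2) and the standard library are available. Lean on these libraries where they do the work, as an engineer would, in place of code of your own. Each camera call takes 0.05 s, during which the arm holds its last target. There are 200 camera calls.

## Working session

There is one attempt and no reset: what is moved stays moved. The work goes in short steps, Python scripts to look and compute and a tool call to move; the robot and the scene stay as the last step left them, time stands still between calls to the robot, and variables do not carry over. Pictures are saved under pics/ and viewed, at most 10 in all, crops included, and the job is handed in when it is done.

Besides the shell and the picture viewer there is one more tool, called after ">>>" in YAML: its name, and indented under it one key for each argument. servo_tool: Moves the arm, as the interface text tells. Its arguments: {"type":"object","properties":{"increments":{"type":"array"},"force":{"type":"number"}},"required":["increments"]}

```bash
mkdir -p pics; python3 - <<'E'
from station import *
import cv2,numpy as np
o=get_obs();print(o)
for n in("scene","top"):
    im=get_image(n);cv2.imwrite(f"pics/{n}.png",im[:,:,::-1])
a=[cv2.imread(f"pics/{n}.png") for n in("scene","top")]
for n in("scene","top","wrist"):
    print(n,{k:np.round(v,4).tolist() for k,v in get_calibration(n).items()})
E
```

```text
{'t': 0.0, 'q': array([-1.32603149e+00,  5.33413930e-02,  1.61426592e+00,  1.38971530e-05,
        1.47599230e+00, -1.19014787e-01]), 'dq': array([ 0.0002308 , -0.00194744,  0.00141391, -0.00056346,  0.00077787,
        0.00082725]), 'effort': array([-1.41166747e-03, -3.93681335e+01, -3.70180249e+01, -1.71254096e-04,
        7.00518911e-03,  1.10445157e-05]), 'tool_pos': array([ 0.2222276 , -0.58350661,  0.23008937]), 'tool_rot': array([-3.08779727e+00, -5.67913554e-01,  1.76285242e-04]), 'contact_force': array([ 0.42158416, -0.40392719, -0.22925386]), 'wrist_torque': array([0.00481125, 0.04970875, 0.012951  ]), 'grip_force': 0.0, 'opening': 0.08566961556743527}
scene {'fx': 378.8762, 'fy': 378.8762, 'cx': 259.6878, 'cy': 194.8426, 'R': [[-0.2281, 0.9735, -0.0161], [0.5838, 0.1235, -0.8025], [-0.7792, -0.1925, -0.5965]], 't': [0.1477, -0.2568, 1.7675]}
top {'fx': 360.5509, 'fy': 360.5509, 'cx': 254.8026, 'cy': 193.749, 'R': [[0.0126, -0.9999, 0.0049], [-0.9735, -0.0134, -0.2283], [0.2283, -0.0019, -0.9736]], 't': [0.0075, 0.6168, 1.2316]}
wrist {'fx': 297.3186, 'fy': 297.3186, 'cx': 255.7873, 'cy': 184.47, 'mount': [[0.0006, -0.945, -0.327, 0.0855], [1.0, 0.0008, -0.0007, -0.0005], [0.001, -0.327, 0.945, -0.1422], [0.0, 0.0, 0.0, 1.0]]}
```

View pics/scene.png

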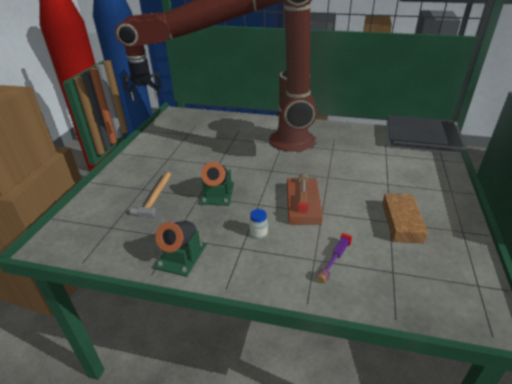

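View pics/top.png

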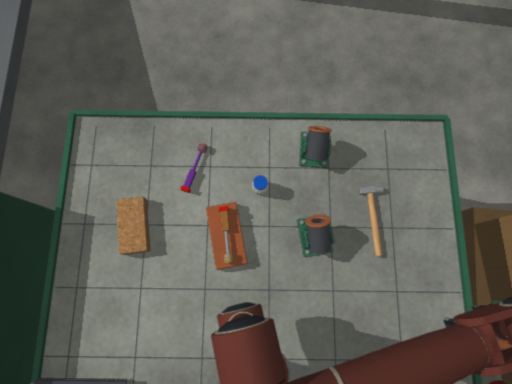

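The scene picture shows two pipes in green cradles, at scene (215,182) / top (316,235) and at scene (178,245) / top (316,147). The one at top (316,235) is nearest to the base, so it is the one meant. There are also two brushes. The brush on the red brick, top (227,232), has a wooden handle and is the one meant; the purple one at top (195,168) is the decoy. I'll confirm both in one enlarged crop.

```bash
python3 - <<'E'
import cv2,numpy as np
t=cv2.imread("pics/top.png");s=cv2.imread("pics/scene.png")
def c(im,x,y,w,h,k): return cv2.resize(im[y:y+h,x:x+w],None,fx=k,fy=k,interpolation=cv2.INTER_CUBIC)
a=c(t,195,195,66,80,6);a2=c(t,290,205,60,60,6)   #396x480, 360x360
b=c(s,190,150,60,60,4)
M=np.zeros((600,780,3),np.uint8);M[:480,:396]=a;M[:360,400:760]=a2;M[360:600,400:640]=b
cv2.imwrite("pics/m1.png",M)
E
```

```text
(no output)
```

View pics/m1.png

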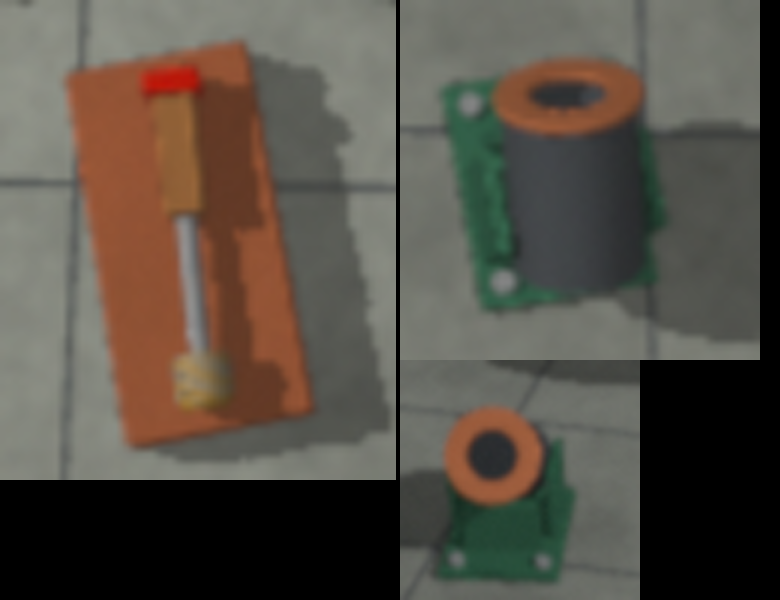

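The crop confirms both: wooden-handled brush on the red brick, butt at crop (172,80), head at (202,380), and the near pipe's collar hole at (567,93), scene inset (493,455). The tool always points down, so the brush will have to be pivoted in the grip. Next I'll measure the positions.

```bash
cat > h.py <<'E'
from station import *
import cv2,numpy as np
from scipy.spatial.transform import Rotation as Ro
def ray(n,u,v):
    c=get_calibration(n);R=np.array(c["R"]);t=np.array(c["t"])
    d=R.T@np.array([(u-c["cx"])/c["fx"],(v-c["cy"])/c["fy"],1]);return -R.T@t,d/np.linalg.norm(d)
def onz(n,u,v,z):
    o,d=ray(n,u,v);return o+d*(z-o[2])/d[2]
def tri(a,b):
    (o1,d1),(o2,d2)=ray("top",*a),ray("scene",*b)
    A=np.stack([d1,-d2],1);s=np.linalg.lstsq(A,o2-o1,rcond=None)[0]
    p,q=o1+s[0]*d1,o2+s[1]*d2;return (p+q)/2,np.linalg.norm(p-q)
E
python3 - <<'E'
from h import *
np.set_printoptions(precision=4,suppress=True)
T=lambda x,y:(195+x/6-.4,195+y/6-.4)
P=lambda x,y:(290+(x-400)/6-.4,205+y/6-.4)
S=lambda x,y:(190+(x-400)/4-.4,150+(y-360)/4-.4)
print("butt top",onz("top",*T(172,80),.074)," handle/shaft",onz("top",*T(184,214),.057),"headfront-top",onz("top",*T(202,372),.070))
print("head back",onz("top",*T(202,352),.069),"front",onz("top",*T(200,408),.05))
cs=[onz("top",*T(*p),.04) for p in((68,72),(245,42),(312,410),(130,446))]
print("brick",np.array(cs),np.mean(cs,0))
print("collar",tri(P(567,96),S(493,455)), onz("top",*P(567,96),.12), onz("scene",*S(493,455),.12))
b=[onz("top",*P(*p),.0) for p in((442,90),(482,309),(656,285))];print("cradle",np.array(b))
sb=[onz("scene",*S(*p),.0) for p in((436,578),(558,580),(574,490))];print("cradle s",np.array(sb))
print("hammer",onz("top",372,190,.02),onz("top",379,255,.015),"jar",onz("top",260,183,.085))
E
```

```text
butt top [0.5625 0.1276 0.074 ]  handle/shaft [0.4848 0.1193 0.057 ] headfront-top [0.3915 0.105  0.07  ]
head back [0.403  0.1054 0.069 ] front [0.3718 0.1069 0.05  ]
brick [[0.5731 0.1943 0.04  ]
 [0.5933 0.0865 0.04  ]
 [0.3719 0.0415 0.04  ]
 [0.3497 0.1481 0.04  ]] [0.472  0.1176 0.04  ]
collar (array([ 0.5141, -0.1994,  0.1178]), np.float64(0.0011318142932331583)) [ 0.5139 -0.1995  0.12  ] [ 0.5174 -0.1975  0.12  ]
cradle [[ 0.5358 -0.1427  0.    ]
 [ 0.4008 -0.1653  0.    ]
 [ 0.4167 -0.2724  0.    ]]
cradle s [[ 0.5513 -0.2521 -0.    ]
 [ 0.5309 -0.1418  0.    ]
 [ 0.3894 -0.1683  0.    ]]
hammer [ 0.6493 -0.4267  0.02  ] [ 0.4074 -0.4389  0.015 ] jar [ 0.6535 -0.0025  0.085 ]
```

```bash
cat >> h.py <<'E'
np.set_printoptions(precision=4,suppress=True)
def R0(): return Ro.from_rotvec(get_obs()["tool_rot"]).as_matrix()
def yawx(R): return np.degrees(np.arctan2(R[1,0],R[0,0]))
def delta(p,yaw=None):
    "spin to bring tool x to world yaw (deg, mod 360), then tool-frame shift (mm) after that spin"
    o=get_obs();R=R0();s=0
    if yaw is not None:
        s=(yawx(R)-yaw+180)%360-180   # z down: +spin lowers world yaw
        R=R@Ro.from_euler('z',s,degrees=True).as_matrix()
    print("yawx",yawx(R0()),"spin",round(s,1),"shift mm",1000*R.T@(np.array(p)-o["tool_pos"]),"q6",o["q"][5])
E
python3 - <<'E'
from h import *
print(R0()); delta([.521,.124,.16],7.5);delta([.521,.124,.16],7.5+180);delta([.521,.124,.16])
E
```

```text
[[ 0.9345  0.3558 -0.0005]
 [ 0.3558 -0.9345  0.0018]
 [ 0.0002 -0.0019 -1.    ]]
yawx 20.844549469928815 spin 13.3 shift mm [ 388.572  -662.3675   71.3014] q6 -0.11900296890389785
yawx 20.844549469928815 spin -166.7 shift mm [-388.572   662.3675   71.3014] q6 -0.11900296890389785
yawx 20.844549469928815 spin 0 shift mm [ 530.959  -554.7985   71.3014] q6 -0.11900296890389785
```

>>> servo_tool:
  increments:
    - [1,0,0,0,6.7]
    - [1,0,0,0,6.6]
    - [1,30,-51,5,0]
    - [1,30,-51,5,0]
    - [1,30,-51,5,0]
    - [1,30,-51,5,0]
    - [1,30,-51,5,0]
    - [1,30,-51,5,0]
    - [1,30,-51,5,0]
    - [1,30,-51,5,0]
    - [1,30,-51,5,0]
    - [1,30,-51,5,0]
  force: 30

```text
t: 1.6
tool_pos: [0.453, -0.0371, 0.181]
tool_rot: [3.135, 0.207, 0.001]
contact_force: [1.3, -0.9, -1.2]
opening: 0.0857
grip_force: 0.0
```

>>> servo_tool:
  increments:
    - [1,30,-51,5,0]
    - [1,30,-51,5,0]
    - [1,29,-50,10,0]
    - [1,0,0,0,0]
    - [1,0,0,0,0]

```text
t: 2.22
tool_pos: [0.5206, 0.1231, 0.1608]
tool_rot: [3.134, 0.207, -0.002]
contact_force: [0.3, -0.7, -0.7]
opening: 0.0855
grip_force: 0.0
```

```bash
python3 - <<'E'
from h import *
delta([.521,.124,.16],7.5);o=get_obs();print(o["t"],o["tool_pos"],o["tool_rot"].tolist())
im=get_image("wrist")[:,:,::-1];cv2.imwrite("pics/w1.png",im)
t=get_image("top")[:,:,::-1];cv2.imwrite("pics/t1.png",t)
E
```

```text
yawx 7.57378593925946 spin 0.1 shift mm [ 0.5014 -0.8644  0.7528] q6 1.5319458606364187
2.225 [0.5206 0.1231 0.1608] [3.134239037708756, 0.20745621636076939, -0.0020780395796061372]
```

View pics/w1.png

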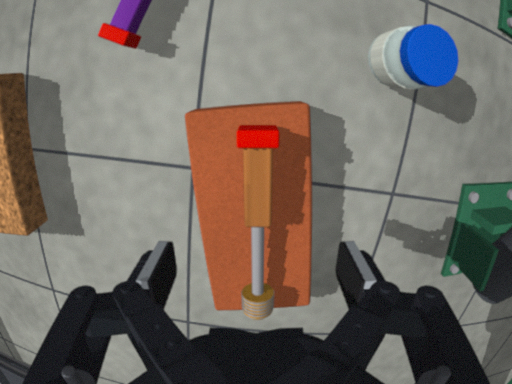

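The wrist view shows the brush centred between the fingers: butt (258,137), handle from (257,148) to (257,227), head (258,300).

```bash
cat >> h.py <<'E'
def wray(u,v,pos,rot):
    c=get_calibration("wrist");M=np.array(c["mount"]);x,y=(u-c["cx"]),(v-c["cy"]);r=np.hypot(x,y);th=r/c["fx"]
    d=np.array([np.sin(th)*x/r,np.sin(th)*y/r,np.cos(th)]) if r>0 else np.array([0,0,1.])
    R=Ro.from_rotvec(rot).as_matrix();return R@M[:3,3]+pos,R@M[:3,:3]@d
def wz(u,v,z,pos,rot):
    o,d=wray(u,v,pos,rot);return o+d*(z-o[2])/d[2]
E
python3 - <<'E'
from h import *
o=get_obs();p,r=o["tool_pos"],o["tool_rot"]
a=wz(257.3,227,.069,p,r);b=wz(257.3,148,.069,p,r);h=wz(257.5,292,.074,p,r);bt=wz(258,128,.074,p,r)
print(a,b,h,bt,np.linalg.norm(a-b))
for x in((190,112),(308,103),(309,304),(217,309)): print(wz(*x,.04,p,r))
d=b-a;print(np.degrees(np.arctan2(d[1],d[0])),np.degrees(np.arctan2(*(b-h)[[1,0]])))
E
```

```text
[0.4856 0.1171 0.069 ] [0.5559 0.1265 0.069 ] [0.4159 0.1076 0.074 ] [0.5728 0.1282 0.074 ] 0.07088562038766223
[0.5753 0.1897 0.04  ]
[0.5967 0.0864 0.04  ]
[0.3752 0.0406 0.04  ]
[0.3538 0.1476 0.04  ]
7.589736170518682 7.682431830858594
```

>>> servo_tool:
  increments:
    - [1,1,1,40,0]
    - [1,0,0,40,0]
    - [1,0,0,28,0]
    - [1,0,0,10,0]
    - [1,0,0,0,0]
    - [0.2,0,0,0,0]
    - [0,0,0,0,0]
    - [0,0,0,0,0]
    - [0,0,0,0,0]
    - [0,0,0,0,0]
    - [0,0,0,0,0]
    - [0,0,0,0,0]
  force: 30

```text
t: 3.82
tool_pos: [0.5228, 0.1225, 0.0441]
tool_rot: [3.135, 0.207, 0.002]
contact_force: [-0.9, 0.8, 4.7]
opening: 0.0232
grip_force: 30.8
```

>>> servo_tool:
  increments:
    - [0,0,0,-20,0]
    - [0,0,0,-40,0]
    - [0,0,0,-45,0]
    - [0,0,0,-41,0]
    - [0,0,0,0,10]
    - [0,0,0,0,10]
    - [0,0,0,0,10]
    - [0,0,0,0,10]
    - [0,0,0,0,10]
    - [0,0,0,0,10]
    - [0,0,0,0,10]
    - [0,0,0,0,10]

```text
t: 5.32
tool_pos: [0.5212, 0.1224, 0.1875]
tool_rot: [2.527, -1.863, -0.003]
contact_force: [-0.5, 0.2, -2.2]
opening: 0.0234
grip_force: 29.9
```

>>> servo_tool:
  increments:
    - [0,0,0,0,7.8]
    - [0,0,0,0,0]

```text
t: 5.58
tool_pos: [0.5214, 0.1224, 0.1878]
tool_rot: [2.402, -2.022, -0.003]
contact_force: [-0.3, 0.1, -2.3]
opening: 0.0236
grip_force: 29.8
```

```bash
python3 - <<'E'
from h import *
delta([.480,-.1325,.19],-80.2)
E
```

```text
yawx -80.16114856440073 spin 0.0 shift mm [244.0894  84.2001  -2.0254] q6 3.0613653509807155
```

>>> servo_tool:
  increments:
    - [0,40,14,0,0]
    - [0,50,17,0,0]
    - [0,50,17,0,0]
    - [0,50,17,-2,0]
    - [0,40,14,0,0]
    - [0,14,5,0,0]
    - [0,0,0,0,0]
    - [0,0,0,0,0]
  force: 25

```text
t: 6.58
tool_pos: [0.4808, -0.1311, 0.191]
tool_rot: [-2.404, 2.022, 0.001]
contact_force: [1.1, 0.0, -3.0]
opening: 0.0233
grip_force: 29.8
```

```bash
cat >> h.py <<'E'
def mosaic(name,cs=(140,120,200,170),ct=(210,170,140,130)):
    s=get_image("scene")[:,:,::-1];t=get_image("top")[:,:,::-1];w=get_image("wrist")[:,:,::-1]
    f=lambda im,c,W,H:cv2.resize(im[c[1]:c[1]+c[3],c[0]:c[0]+c[2]],(W,H),interpolation=cv2.INTER_CUBIC)
    a=f(s,cs,400,400*cs[3]//cs[2]);b=f(t,ct,400,400*ct[3]//ct[2])
    M=np.zeros((600,800,3),np.uint8);M[:a.shape[0],:400]=a[:600];M[:b.shape[0],400:]=b[:600]
    y=max(a.shape[0],b.shape[0]);k=min(600-y,300);ww=cv2.resize(w,(k*512//384,k));M[y:y+k,:ww.shape[1]]=ww
    cv2.imwrite(f"pics/{name}.png",M)
E
python3 - <<'E'
from h import *
delta([.480,-.1325,.19],-80.2);mosaic("m2")
E
```

```text
yawx -80.15348627690801 spin 0.0 shift mm [1.2087 1.0509 0.9872] q6 2.55359186351291
```

View pics/m2.png

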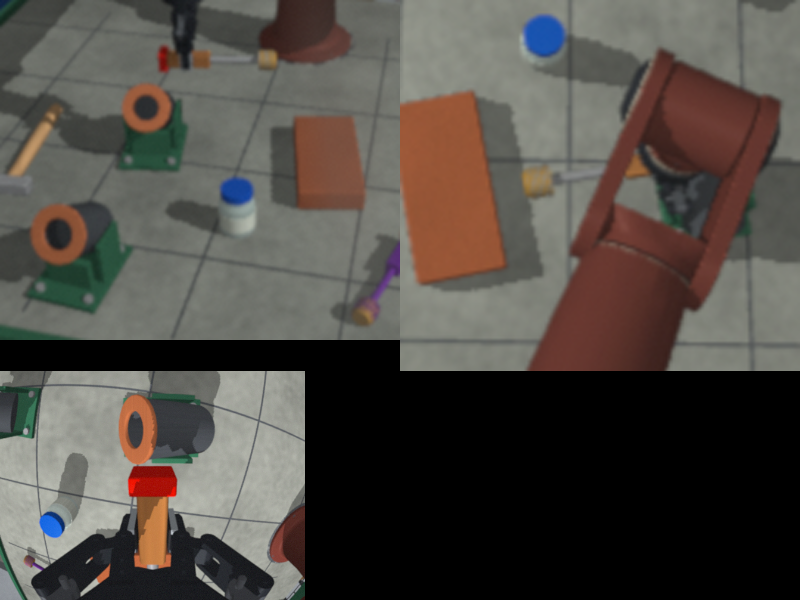

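Brush held level, butt (red, wrist crop 152,482) facing the collar/pipe. Now I'll lower it so that the collar rim tips the butt up.

>>> servo_tool:
  increments:
    - [0,1,1,15,0]
    - [0,0,0,15,0]
    - [0,0,0,5,0]
    - [0,0,0,3,0]
    - [0,0,0,2,0]
    - [0,0,0,2,0]
    - [0,0,0,0,0]
  force: 20

```text
t: 7.6
tool_pos: [0.4803, -0.1337, 0.1499]
tool_rot: [-2.402, 2.025, -0.002]
contact_force: [-0.9, 0.4, -0.7]
opening: 0.0237
grip_force: 30.1
```

>>> servo_tool:
  increments:
    - [0,0,0,2,0]
    - [0,0,0,2,0]
    - [0,0,0,2,0]
    - [0,0,0,0,0]

```text
t: 8.1
tool_pos: [0.4803, -0.1326, 0.1442]
tool_rot: [-2.401, 2.023, 0.001]
contact_force: [-2.1, 4.4, 5.4]
opening: 0.0237
grip_force: 31.2
```

>>> servo_tool:
  increments:
    - [0,0,0,2.5,0]
    - [0,0,0,2.5,0]
    - [0,0,0,2.5,0]
    - [0,0,0,2.5,0]
    - [0,0,0,0,0]

```text
t: 8.72
tool_pos: [0.48, -0.1315, 0.1338]
tool_rot: [-2.4, 2.022, 0.005]
contact_force: [-2.5, 8.0, 4.0]
opening: 0.0235
grip_force: 32.8
```

>>> servo_tool:
  increments:
    - [0,0,0,2.5,0]
    - [0,0,0,2.5,0]
    - [0,0,0,2.5,0]
    - [0,0,0,2.5,0]
    - [0,0,0,0,0]
    - [0,0,0,0,0]

```text
t: 9.48
tool_pos: [0.4801, -0.132, 0.1238]
tool_rot: [-2.401, 2.023, 0.003]
contact_force: [-1.8, 5.4, 4.2]
opening: 0.0235
grip_force: 35.1
```

```bash
python3 - <<'E'
from h import *
print(get_obs()["tool_pos"]);mosaic("m3",(190,125,110,75),(210,190,140,80))
E
```

```text
[ 0.4801 -0.132   0.1238]
```

View pics/m3.png

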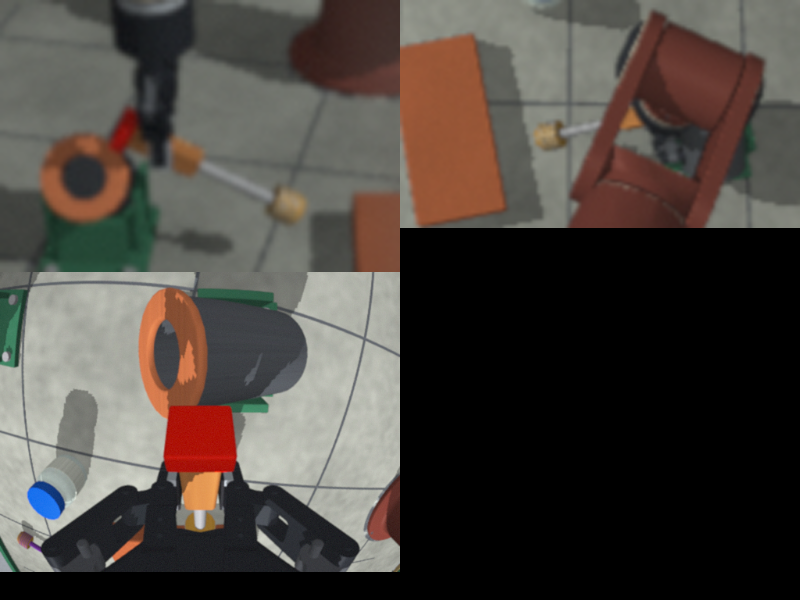

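The head now points down. Head centre at scene crop (286,205), top crop (550,135). I'll work out the tilt.

```bash
python3 - <<'E'
from h import *
h,e=tri((262.5-.3,237.2-.3),(268.7-.3,181.4-.3));g=get_obs()["tool_pos"]+[0,0,.013];d=h-g
print(h,e,d,np.linalg.norm(d),np.degrees(np.arcsin(-d[2]/np.linalg.norm(d))), np.degrees(np.arctan2(-d[2],np.hypot(*d[:2]))))
E
```

```text
[ 0.4606 -0.0113  0.0751] 0.001978921004050159 [-0.0194  0.1207 -0.0617] 0.1369946747443104 26.780509636580213 26.780509636580216
```

>>> servo_tool:
  increments:
    - [0,0,0,2,0]
    - [0,0,0,2,0]
    - [0,0,0,2,0]
    - [0,0,0,0.5,0]
    - [0,0,0,0,0]
    - [0,0,0,0,0]

```text
t: 10.38
tool_pos: [0.4804, -0.1327, 0.1182]
tool_rot: [-2.401, 2.023, 0.0]
contact_force: [-3.9, 5.7, 6.7]
opening: 0.0238
grip_force: 37.5
```

```bash
cat >> h.py <<'E'
def headpix(box,name):
    im=get_image(name);x,y,w,h=box;hsv=cv2.cvtColor(im[y:y+h,x:x+w],cv2.COLOR_RGB2HSV)
    m=cv2.inRange(hsv,(17,80,80),(32,255,255));k,l,s,c=cv2.connectedComponentsWithStats(m)
    if k<2: return None
    i=1+np.argmax(s[1:,4]);return c[i]+[x,y],s[i]
E
python3 - <<'E'
from h import *
a=headpix((245,215,40,40),"top");b=headpix((250,160,40,50),"scene");print(a,b)
h,e=tri(a[0],b[0]);g=get_obs()["tool_pos"]+[0,0,.013];d=h-g
print(h,e,d,np.linalg.norm(d),np.degrees(np.arcsin(-d[2]/np.linalg.norm(d))))
E
```

```text
(array([264.3455, 237.3273]), array([15, 18, 11,  9, 55], dtype=int32)) (array([266.0417, 185.8958]), array([11, 21, 10, 10, 48], dtype=int32))
[ 0.4617 -0.0197  0.0534] 0.0015498439674119695 [-0.0187  0.113  -0.0778] 0.1384679020885387 34.160040807452624
```

>>> servo_tool:
  increments:
    - [0,0,0,-5,0]
    - [0,0,0,-20,0]
    - [0,0,0,-40,0]
    - [0,0,0,-45,0]
    - [0,0,0,-22,0]
    - [0,0,0,0,0]
  force: 70

```text
t: 11.22
tool_pos: [0.4808, -0.134, 0.2507]
tool_rot: [-2.401, 2.024, -0.006]
contact_force: [0.5, -0.1, -2.4]
opening: 0.023
grip_force: 70.2
```

```bash
python3 - <<'E'
from h import *
delta([.66,-.1745,.25],9.8);delta([.66,-.1745,.25])
E
```

```text
yawx -80.26267406439902 spin -90.1 shift mm [169.6376  70.437    1.4367] q6 2.55077899424166
yawx -80.26267406439902 spin 0 shift mm [  70.2514 -169.7145    1.4367] q6 2.55077899424166
```

>>> servo_tool:
  increments:
    - [0,17,-42,0,0]
    - [0,18,-43,0,0]
    - [0,18,-43,0,0]
    - [0,17,-42,0,0]
    - [0,0,0,0,-10]
    - [0,0,0,0,-10]
    - [0,0,0,0,-10]
    - [0,0,0,0,-10]
    - [0,0,0,0,-10]
    - [0,0,0,0,-10]
    - [0,0,0,0,-10]
    - [0,0,0,0,-10]

```text
t: 12.72
tool_pos: [0.6583, -0.1733, 0.2453]
tool_rot: [-3.14, -0.002, 0.006]
contact_force: [-0.4, -0.3, -2.1]
opening: 0.0229
grip_force: 70.2
```

>>> servo_tool:
  increments:
    - [0,0,0,0,-10]
    - [0,0,0,20,0]
    - [0,0,0,21,0]
    - [0,0,0,0,0]
    - [0,0,0,0,0]

```text
t: 13.35
tool_pos: [0.6592, -0.1736, 0.2072]
tool_rot: [-3.13, -0.266, 0.001]
contact_force: [0.1, 0.4, -1.4]
opening: 0.0227
grip_force: 70.2
```

```bash
python3 - <<'E'
from h import *
delta([.66,-.1745,.209],9.8);o=get_obs();print(o["tool_pos"],o["tool_rot"].tolist())
mosaic("m4",(180,110,90,85),(280,170,90,80))
cv2.imwrite("pics/w4.png",get_image("wrist")[:,:,::-1])
E
```

```text
yawx 9.703370816122472 spin -0.1 shift mm [ 0.6678  1.0176 -1.8489] q6 1.0348378391846265
[ 0.6592 -0.1736  0.2072] [-3.1299596536062975, -0.26567340209419027, 0.0012046134586965289]
```

View pics/m4.png

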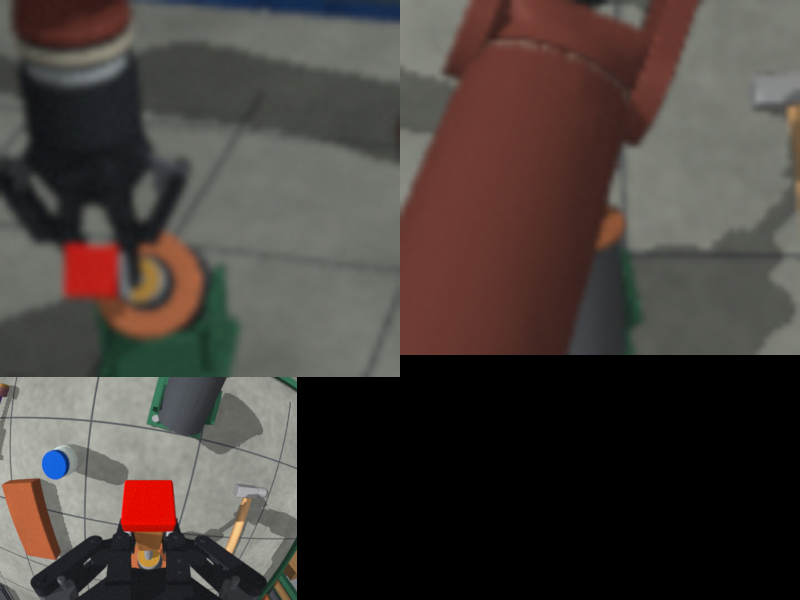

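```bash
python3 - <<'E'
from h import *
c=get_calibration("scene");R=np.array(c["R"]);t=np.array(c["t"])
def pr(X):
    q=R@X+t;return np.array([c["fx"]*q[0]/q[2]+c["cx"],c["fy"]*q[1]/q[2]+c["cy"]])
s=cv2.imread("pics/m4.png")
hsv=cv2.cvtColor(s[:376,:400],cv2.COLOR_BGR2HSV)
red=cv2.inRange(hsv,(0,200,120),(4,255,255))|cv2.inRange(hsv,(175,200,120),(180,255,255))
y,x=np.where(red);print("red",x.min(),x.max(),y.min(),y.max(),180+x.mean()*.225,110+y.mean()*.225)
g=get_obs()["tool_pos"]+[0,0,.013]
for th in(31,33,35,37):
    a=np.radians(th);e=np.array([np.cos(np.radians(9.7)),np.sin(np.radians(9.7)),0]);u=np.cos(a)*e+[0,0,np.sin(a)]
    print(th,"butt end",pr(g+.05*u),"tip",pr(g-.15*u),"shoulder",pr(g-.12*u),"tip xyz",g-.15*u)
print("F",pr(np.array([.5145,-.1995,.1185])))
E
python3 -c "
import cv2;im=cv2.imread('pics/m4.png')[210:350,40:240];cv2.imwrite('pics/z4.png',cv2.resize(im,None,fx=4,fy=4))"
```

```text
red 67 114 244 297 200.43649506346966 170.98018335684063
31 butt end [198.3934 172.0655] tip [211.2514 169.8525] shoulder [209.5785 170.1405] tip xyz [ 0.5331 -0.1955  0.1448]
33 butt end [198.3966 171.466 ] tip [211.239  171.3769] shoulder [209.5688 171.3885] tip xyz [ 0.5359 -0.1951  0.1404]
35 butt end [198.4045 170.8664] tip [211.2167 172.9005] shoulder [209.5508 172.636 ] tip xyz [ 0.5387 -0.1946  0.136 ]
37 butt end [198.4169 170.2674] tip [211.1845 174.4222] shoulder [209.5244 173.882 ] tip xyz [ 0.5418 -0.194   0.1318]
F [212.6047 173.1992]
```

View pics/z4.png

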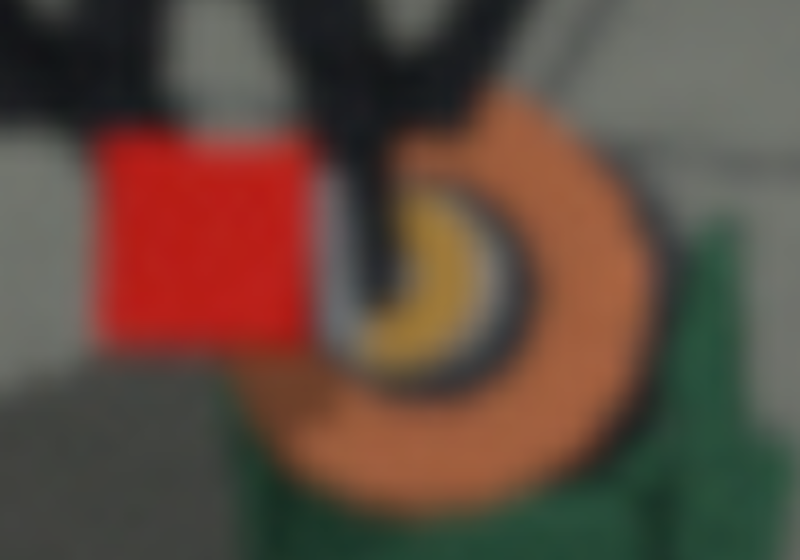

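The head (zoom ≈(425,278)) sits slightly left of the robot-frame axis relative to the hole centre (≈(430,295)), about 3 mm. I'll correct sideways by that much and insert gently along the bore.

>>> servo_tool:
  increments:
    - [0,0,3,-1,0]
    - [0,-8.2,0,5.7,0]
    - [0,-8.2,0,5.7,0]
    - [0,-4.1,0,2.9,0]
    - [0,-4.1,0,2.9,0]
    - [0,-2,0,1.4,0]
    - [0,0,0,0,0]

```text
t: 14.42
tool_pos: [0.6335, -0.1812, 0.1902]
tool_rot: [-3.13, -0.267, 0.0]
contact_force: [1.1, -0.2, -2.8]
opening: 0.0229
grip_force: 70.2
```

>>> servo_tool:
  increments:
    - [0,-3.3,0,2.3,0]
    - [0,-3.3,0,2.3,0]
    - [0,-3.3,0,2.3,0]
    - [0,0,0,0,0]

```text
t: 14.92
tool_pos: [0.6234, -0.1828, 0.1829]
tool_rot: [-3.13, -0.266, 0.001]
contact_force: [0.7, -0.6, -1.6]
opening: 0.023
grip_force: 70.2
```

>>> servo_tool:
  increments:
    - [0,-4.1,0,2.9,0]
    - [0,-4.1,0,2.9,0]
    - [0,-4.1,0,2.9,0]
    - [0,-4.1,0,2.9,0]
    - [0,0,0,0,0]

```text
t: 15.55
tool_pos: [0.6072, -0.1855, 0.1712]
tool_rot: [-3.13, -0.266, 0.001]
contact_force: [-0.4, 0.2, -1.5]
opening: 0.0228
grip_force: 70.2
```

>>> servo_tool:
  increments:
    - [0,-4.1,0,2.9,0]
    - [0,-4.1,0,2.9,0]
    - [0,-4.1,0,2.9,0]
    - [0,-4.1,0,2.9,0]
    - [0,0,0,0,0]

```text
t: 16.18
tool_pos: [0.591, -0.1883, 0.1596]
tool_rot: [-3.13, -0.266, 0.001]
contact_force: [-0.3, 0.8, -2.0]
opening: 0.0229
grip_force: 70.2
```

>>> servo_tool:
  increments:
    - [0,-2.5,0,1.75,0]
    - [0,-2.5,0,1.75,0]
    - [0,0,0,0,0]

```text
t: 16.55
tool_pos: [0.5863, -0.1892, 0.1564]
tool_rot: [-3.13, -0.267, 0.001]
contact_force: [-0.1, -0.6, -3.2]
opening: 0.0229
grip_force: 70.2
```

>>> servo_tool:
  increments:
    - [0,-2.5,0,1.75,0]
    - [0,0,0,0,0]

```text
t: 16.8
tool_pos: [0.5839, -0.1896, 0.1546]
tool_rot: [-3.13, -0.267, 0.001]
contact_force: [-1.0, 0.3, -1.6]
opening: 0.0229
grip_force: 70.2
```

>>> servo_tool:
  increments:
    - [0,-2.5,0,1.75,0]
    - [0,0,0,0,0]

```text
t: 17.05
tool_pos: [0.5814, -0.19, 0.1528]
tool_rot: [-3.13, -0.267, 0.001]
contact_force: [0.4, -0.4, -1.0]
opening: 0.0225
grip_force: 70.2
```

>>> servo_tool:
  increments:
    - [0,-2.5,0,1.75,0]
    - [0,0,0,0,0]

```text
t: 17.3
tool_pos: [0.5789, -0.1904, 0.1511]
tool_rot: [-3.13, -0.267, 0.001]
contact_force: [-0.2, 0.6, -2.1]
opening: 0.0233
grip_force: 70.2
```

>>> servo_tool:
  increments:
    - [0,-1.64,0,1.15,0]
    - [0,0,0,0,0]

```text
t: 17.55
tool_pos: [0.5777, -0.1908, 0.1504]
tool_rot: [3.13, 0.267, 0.001]
contact_force: [0.9, -0.0, -1.8]
opening: 0.0231
grip_force: 70.3
```

>>> servo_tool:
  increments:
    - [0,-1.64,0,1.15,0]
    - [0,0,0,0,0]

```text
t: 17.8
tool_pos: [0.5776, -0.191, 0.1507]
tool_rot: [3.13, 0.267, 0.007]
contact_force: [5.7, 2.6, 1.7]
opening: 0.0226
grip_force: 70.9
```

>>> servo_tool:
  increments:
    - [0,-1.64,0,1.15,0]
    - [0,0,0,0,0]

```text
t: 18.05
tool_pos: [0.5774, -0.1912, 0.151]
tool_rot: [3.129, 0.266, 0.013]
contact_force: [8.4, 3.0, 4.2]
opening: 0.0228
grip_force: 71.3
```

>>> servo_tool:
  increments:
    - [0,-1.64,0,1.15,0]
    - [0,0,0,0,0]

```text
t: 18.3
tool_pos: [0.5772, -0.1913, 0.1513]
tool_rot: [3.129, 0.266, 0.019]
contact_force: [11.0, 3.7, 7.1]
opening: 0.0229
grip_force: 71.6
```

The end plate is felt at about 71 mm depth, with the force along the bore axis. Now I'll draw back and shift sideways.

>>> servo_tool:
  increments:
    - [0,4.1,0,-2.9,0]
    - [0,4.1,0,-2.9,0]
    - [0,4.1,0,-2.9,0]
    - [0,0,4,0,0]
    - [0,0,4,0,0]
    - [0,0,4,0,0]
    - [0,4.1,0,-2.9,0]
    - [0,4.1,0,-2.9,0]
    - [0,0,0,0,0]

```text
t: 19.42
tool_pos: [0.5956, -0.1999, 0.1619]
tool_rot: [3.13, 0.267, 0.001]
contact_force: [0.2, -0.3, -2.1]
opening: 0.0232
grip_force: 70.2
```

>>> servo_tool:
  increments:
    - [0,2.5,0,-1.75,0]
    - [0,2.5,0,-1.75,0]
    - [0,0,0,0,0]

```text
t: 19.8
tool_pos: [0.6002, -0.199, 0.165]
tool_rot: [3.13, 0.267, 0.001]
contact_force: [0.6, 0.2, -1.9]
opening: 0.0228
grip_force: 70.2
```

>>> servo_tool:
  increments:
    - [0,2.5,0,-1.75,0]
    - [0,2.5,0,-1.75,0]
    - [0,0,0,0,0]

```text
t: 20.18
tool_pos: [0.6052, -0.1983, 0.1686]
tool_rot: [3.13, 0.267, 0.001]
contact_force: [0.3, 0.4, -2.2]
opening: 0.0231
grip_force: 70.2
```

>>> servo_tool:
  increments:
    - [0,1.64,0,-1.15,0]
    - [0,0,0,0,0]

```text
t: 20.42
tool_pos: [0.6066, -0.198, 0.1695]
tool_rot: [3.13, 0.267, 0.0]
contact_force: [0.5, -0.6, -2.4]
opening: 0.0233
grip_force: 70.2
```

>>> servo_tool:
  increments:
    - [0,1.64,0,-1.15,0]
    - [0,0,0,0,0]

```text
t: 20.68
tool_pos: [0.6082, -0.1977, 0.1707]
tool_rot: [3.13, 0.267, 0.0]
contact_force: [1.0, -0.0, -2.3]
opening: 0.0231
grip_force: 70.2
```

>>> servo_tool:
  increments:
    - [0,1.64,0,-1.15,0]
    - [0,0,0,0,0]

```text
t: 20.92
tool_pos: [0.6098, -0.1974, 0.1718]
tool_rot: [3.13, 0.267, 0.0]
contact_force: [0.3, -0.4, -2.5]
opening: 0.0231
grip_force: 70.2
```

>>> servo_tool:
  increments:
    - [0,1.64,0,-1.15,0]
    - [0,0,0,0,0]

```text
t: 21.18
tool_pos: [0.6115, -0.1971, 0.173]
tool_rot: [3.13, 0.267, 0.0]
contact_force: [0.8, -0.1, -2.5]
opening: 0.0228
grip_force: 70.2
```

>>> servo_tool:
  increments:
    - [0,1.64,0,-1.15,0]
    - [0,0,0,0,0]

```text
t: 21.42
tool_pos: [0.6117, -0.197, 0.1728]
tool_rot: [-3.13, -0.267, 0.005]
contact_force: [-4.6, -1.3, -4.7]
opening: 0.023
grip_force: 69.9
```

>>> servo_tool:
  increments:
    - [0,1.64,0,-1.15,0]
    - [0,0,0,0,0]

```text
t: 21.68
tool_pos: [0.6119, -0.1969, 0.1725]
tool_rot: [-3.129, -0.266, 0.012]
contact_force: [-7.7, -2.0, -7.1]
opening: 0.0229
grip_force: 69.5
```

>>> servo_tool:
  increments:
    - [0,0,0,0,0]
    - [0,-4.1,0,2.9,0]
    - [0,-4.1,0,2.9,0]
    - [0,-4.1,0,2.9,0]
    - [0,-4.1,0,2.9,0]
    - [0,-4.1,0,2.9,0]
    - [0,-4.1,0,2.9,0]
    - [0,-4.1,0,2.9,0]
    - [0,-2.5,0,1.75,0]
    - [0,0,0,0,0]

```text
t: 22.92
tool_pos: [0.5835, -0.2018, 0.1529]
tool_rot: [-3.13, -0.267, 0.0]
contact_force: [0.3, 0.3, -1.8]
opening: 0.0231
grip_force: 70.3
```

>>> servo_tool:
  increments:
    - [0,-1.64,0,1.15,0]
    - [0,-1.64,0,1.15,0]
    - [0,0,0,0,0]

```text
t: 23.3
tool_pos: [0.5804, -0.2024, 0.1506]
tool_rot: [-3.13, -0.267, 0.0]
contact_force: [0.3, 0.5, -2.4]
opening: 0.0228
grip_force: 70.3
```

>>> servo_tool:
  increments:
    - [0,-1.64,0,1.15,0]
    - [0,-1.64,0,1.15,0]
    - [0,0,0,0,0]

```text
t: 23.68
tool_pos: [0.5795, -0.2029, 0.1508]
tool_rot: [3.129, 0.266, 0.009]
contact_force: [4.9, 2.1, 1.9]
opening: 0.023
grip_force: 71.1
```

>>> servo_tool:
  increments:
    - [0,-1.64,0,1.15,0]
    - [0,-0.8,0,0.6,0]
    - [0,0,0,0,0]
    - [0,0,0,0,0]

```text
t: 24.18
tool_pos: [0.5793, -0.2031, 0.1512]
tool_rot: [3.129, 0.266, 0.018]
contact_force: [9.2, 3.6, 6.3]
opening: 0.0233
grip_force: 71.5
```

>>> servo_tool:
  increments:
    - [0,4.1,0,-2.9,0]
    - [0,4.1,0,-2.9,0]
    - [0,4.1,0,-2.9,0]
    - [0,4.1,0,-2.9,0]
    - [0,4.1,0,-2.9,0]
    - [0,4.1,0,-2.9,0]
    - [0,4.1,0,-2.9,0]
    - [0,2.5,0,-1.75,0]
    - [0,0,0,0,0]

```text
t: 25.3
tool_pos: [0.6059, -0.1981, 0.169]
tool_rot: [3.13, 0.267, 0.0]
contact_force: [-0.4, -0.0, -1.8]
opening: 0.023
grip_force: 70.3
```

>>> servo_tool:
  increments:
    - [0,2.5,0,-1.75,0]
    - [0,1.64,0,-1.15,0]
    - [0,1.64,0,-1.15,0]
    - [0,0,0,0,0]

```text
t: 25.8
tool_pos: [0.6115, -0.1971, 0.1729]
tool_rot: [-3.13, -0.267, -0.0]
contact_force: [-0.2, -0.1, -2.2]
opening: 0.023
grip_force: 70.3
```

>>> servo_tool:
  increments:
    - [0,1.64,0,-1.15,0]
    - [0,1.64,0,-1.15,0]
    - [0,0,0,0,0]
    - [0,0,0,0,0]

```text
t: 26.3
tool_pos: [0.6119, -0.1969, 0.1725]
tool_rot: [-3.129, -0.266, 0.012]
contact_force: [-7.0, -2.8, -7.1]
opening: 0.023
grip_force: 69.6
```

Both strokes are done. Next I'll re-centre and take the brush out.

>>> servo_tool:
  increments:
    - [0,0,0,0,0]
    - [0,-4.1,0,2.9,0]
    - [0,-4.1,0,2.9,0]
    - [0,0,-4,0,0]
    - [0,0,-4,0,0]
    - [0,0,-4,0,0]
    - [0,4.1,0,-2.9,0]
    - [0,4.1,0,-2.9,0]
    - [0,4.1,0,-2.9,0]
    - [0,0,0,0,0]

```text
t: 27.55
tool_pos: [0.6172, -0.1842, 0.1786]
tool_rot: [3.13, 0.267, 0.001]
contact_force: [0.9, -0.8, -2.4]
opening: 0.0231
grip_force: 70.3
```

>>> servo_tool:
  increments:
    - [0,4.1,0,-2.9,0]
    - [0,4.1,0,-2.9,0]
    - [0,4.1,0,-2.9,0]
    - [0,0,0,0,0]

```text
t: 28.05
tool_pos: [0.6292, -0.182, 0.1873]
tool_rot: [3.13, 0.267, 0.001]
contact_force: [-0.3, 0.0, -1.6]
opening: 0.0229
grip_force: 70.3
```

>>> servo_tool:
  increments:
    - [0,20,0,-14,0]
    - [0,20,0,-14,0]
    - [0,0,0,-30,0]
    - [0,0,0,-30,0]
    - [0,0,0,0,0]

```text
t: 28.68
tool_pos: [0.6696, -0.1757, 0.2786]
tool_rot: [3.127, 0.267, 0.009]
contact_force: [0.6, 0.0, -2.0]
opening: 0.0229
grip_force: 70.4
```

```bash
python3 - <<'E'
from h import *
delta([.524,.1245,.26],9.8);print(get_obs()["tool_pos"])
E
```

```text
yawx 9.747035904987579 spin -0.1 shift mm [ -92.4548 -320.6585   16.9704] q6 1.0366840201721443
[ 0.6696 -0.1757  0.2786]
```

>>> servo_tool:
  increments:
    - [0,-9,-30,0,0]
    - [0,-13,-45,0,0]
    - [0,-13,-45,0,0]
    - [0,-14,-50,0,0]
    - [0,-13,-45,0,0]
    - [0,-13,-45,0,0]
    - [0,-10,-35,0,0]
    - [0,-7.5,-26,0,0]
    - [0,0,0,40,0]
    - [0,0,0,40,0]
    - [0,0,0,40,0]
    - [0,0,0,0,0]
  force: 25

```text
t: 30.18
tool_pos: [0.5186, 0.1251, 0.1489]
tool_rot: [3.13, 0.267, -0.017]
contact_force: [0.0, -0.1, -1.7]
opening: 0.0228
grip_force: 70.1
```

```bash
python3 - <<'E'
from h import *
delta([.524,.1245,.14]);mosaic("m5",(240,110,120,110),(190,180,90,100))
E
```

```text
yawx 9.742985494077884 spin 0 shift mm [5.3292 1.4896 8.8767] q6 1.4979387298946785
```

View pics/m5.png

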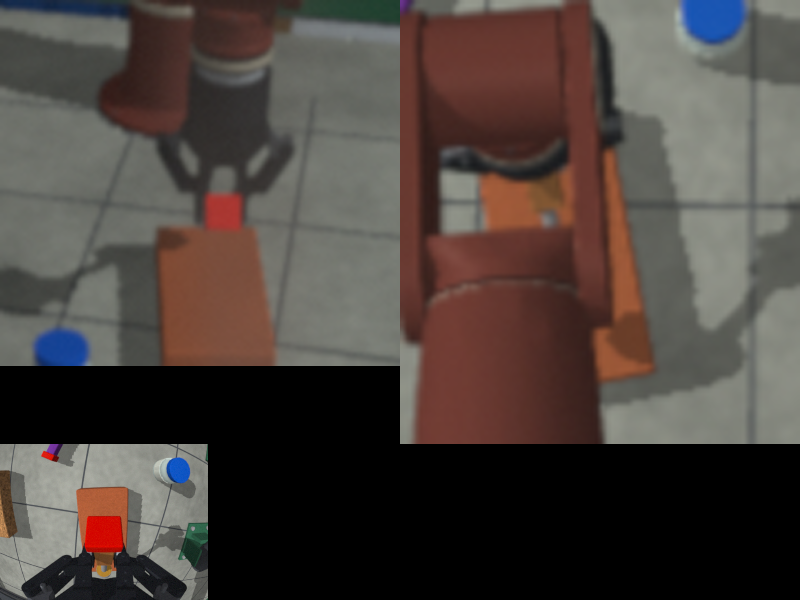

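>>> servo_tool:
  increments:
    - [0,5,1.5,10,0]
    - [0,0,0,8,0]
    - [0,0,0,4,0]
    - [0,0,0,4,0]
    - [0,0,0,4,0]
    - [0,0,0,0,0]
  force: 20

```text
t: 31.08
tool_pos: [0.5275, 0.1249, 0.1243]
tool_rot: [-3.13, -0.267, 0.001]
contact_force: [0.1, -0.3, -1.5]
opening: 0.0229
grip_force: 70.3
```

>>> servo_tool:
  increments:
    - [0,0,0,4,0]
    - [0,0,0,4,0]
    - [0,0,0,4,0]
    - [0,0,0,0,0]

```text
t: 31.58
tool_pos: [0.5324, 0.1255, 0.1175]
tool_rot: [-3.129, -0.266, -0.018]
contact_force: [5.1, 1.5, 7.4]
opening: 0.023
grip_force: 70.8
```

>>> servo_tool:
  increments:
    - [0,0,0,4,0]
    - [0,0,0,4,0]
    - [0,0,0,4,0]
    - [0,0,0,4,0]
    - [0,0,0,0,0]

```text
t: 32.2
tool_pos: [0.5319, 0.1253, 0.1008]
tool_rot: [-3.13, -0.267, -0.015]
contact_force: [5.7, 1.6, 7.4]
opening: 0.0231
grip_force: 68.8
```

>>> servo_tool:
  increments:
    - [0,0,0,4,0]
    - [0,0,0,4,0]
    - [0,0,0,4,0]
    - [0,0,0,4,0]
    - [0,0,0,4,0]
    - [0,0,0,0,0]

```text
t: 32.95
tool_pos: [0.5301, 0.1251, 0.079]
tool_rot: [-3.13, -0.267, -0.008]
contact_force: [3.9, 0.0, 5.3]
opening: 0.0228
grip_force: 67.2
```

>>> servo_tool:
  increments:
    - [0,0,0,4,0]
    - [0,0,0,4,0]
    - [0,0,0,4,0]
    - [0,0,0,4,0]
    - [0,0,0,4,0]
    - [0,0,0,0,0]

```text
t: 33.7
tool_pos: [0.527, 0.1248, 0.0558]
tool_rot: [3.13, 0.267, -0.003]
contact_force: [3.2, -0.7, 2.1]
opening: 0.0229
grip_force: 66.7
```

>>> servo_tool:
  increments:
    - [0,0,0,4,0]
    - [0,0,0,4,0]
    - [0,0,0,3,0]
    - [0,0,0,1.5,0]
    - [0,0,0,0,0]

```text
t: 34.33
tool_pos: [0.5276, 0.1249, 0.044]
tool_rot: [3.13, 0.267, -0.001]
contact_force: [3.1, -0.2, 3.1]
opening: 0.0228
grip_force: 66.7
```

>>> servo_tool:
  increments:
    - [0,0,0,1,0]
    - [0.3,0,0,0,0]
    - [0.35,0,0,0,0]
    - [0.5,0,0,0,0]
    - [1,0,0,0,0]
    - [1,0,0,0,0]
    - [1,0,0,0,0]
    - [1,0,0,0,0]
    - [1,0,0,-15,0]
    - [1,0,0,-40,0]
    - [1,0,0,-50,0]
    - [1,0,0,0,0]

```text
t: 35.83
tool_pos: [0.5316, 0.1253, 0.1553]
tool_rot: [-3.13, -0.267, -0.019]
contact_force: [-0.6, 0.2, -0.3]
opening: 0.0853
grip_force: 0.0
```

```bash
python3 - <<'E'
from h import *
o=get_obs();print(o["t"],o["tool_pos"],o["contact_force"])
mosaic("m6",(210,130,200,130),(180,180,120,100))
E
```

```text
35.825 [0.5316 0.1253 0.1553] [-0.5566  0.2376 -0.2535]
```

View pics/m6.png

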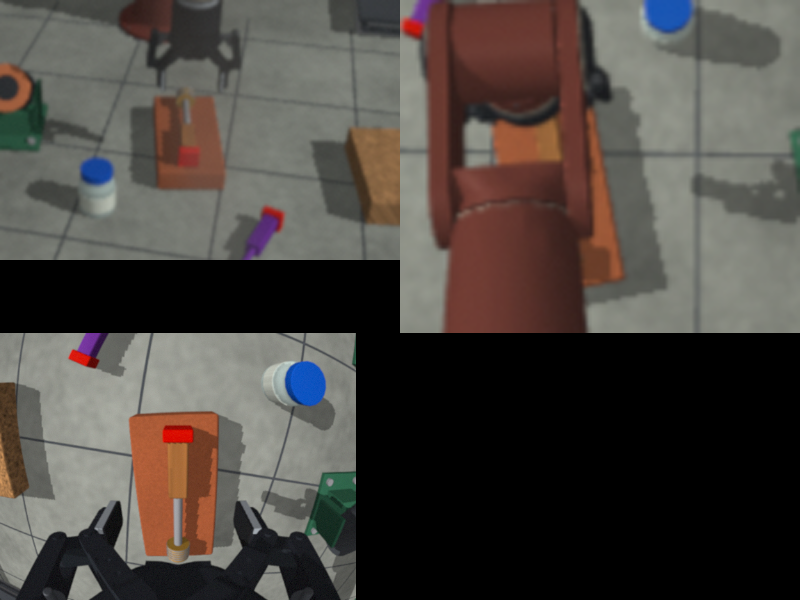

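The brush lies flat on the red brick (wrist crop: butt (178,435), head (178,550)). The gripper is clear and the bystanders are unmoved.

```bash
python3 -c "
from station import *
print(finish_job())"
```

```text
the job is handed in; nothing more can be done
None
```

I made both in-and-back strokes, with about 9–15 N of force felt at the end plate and at the collar each time. The brush is back flat on the red firebrick, and I handed the job in at about 36 s; no verdict came back.

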